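# Press the blue label holder home behind the shelf lip

## Robot

A 6-joint arm with a two-finger parallel gripper is mounted at the origin on the work surface. World frame = base frame: x ahead of the robot, y to its left, z up, the work surface at z = 0. Lengths are in m, angles in rad, forces in N, time in s.
With the tool pointing down it reaches from about 0.3 to 0.775 m from the base axis. Payload 14.6 kg.
Tool frame: the origin (TCP) lies at the centre of the arm's flange, where the gripper is bolted on; the fingertips stand 173 mm ahead of it and the grasp point (between the pads) lies 155 mm ahead of it; x points along the fingers, y is the direction in which the jaws open and shut, and the axes are right-handed (so a half turn about x gives the same grasp; the last joint's range is limited). The gripper opens to 85 mm and grips with 20 to 120 N. Pads are 22 mm wide; open, the fingers measure 114 mm over their backs; the gripper's body (76 mm by 85 mm) begins 54 mm behind the grasp point. The pads swing forward as they close: fully open they stand 13 mm farther back than shut.
Start: joints at [1.146, 0.3, 1.521, -0, 1.321, -0.067], TCP at [0.193, 0.515, 0.405] pointing down, gripper open.
Joint ranges: [-3.03, 3.03], [-0.79, 2.21], [0.23, 2.52], [-1.04, 4.18], [0, 3.07], [-2.55, 2.55]. Speed limits (rad/s): [2.22, 2.22, 2.57, 3.14, 3.14, 3.14].

## Interface

Orientations are given as [roll, pitch, yaw] about the fixed x, y, z axes, in that order (R = Rz(yaw) Ry(pitch) Rx(roll)).
In Python, from station import * gives the robot as it stands.
- The arm moves only by the tool drive_tool, never from a script. Its argument "rows" is a list of rows, each a list of 5 numbers: the opening, from 0 (shut) to 1 (fully open), then the shift along the world's x, y, z in m, then the turn about the world's z in degrees. In form: [[claw, tx, ty, tz, roll], ...]. A call has 1 to 8 rows; each row is the pose to reach, as a shift and turn from the pose measured when the call began; what a row does not reach only later rows make up. A row lasts 1/12 s, in which the tool goes at most 41.7 mm and 7.16 degrees, less where a joint would pass 70% of its speed; a pose out of reach is approached as far as the arm can. A call with a gripper value outside its range is refused whole. The fingers move at their own pace and stop on an object; "squeeze" is the grip in N (left out, the last holds). Time passes only in rows, so rows that repeat a pose let the fingers close. It gives the time, the measured TCP pose, the force and the opening at its end, in the units of the state.
- observe(): the state, without advancing time (a new reading comes with each control period).
- snapshot(name): name is "scene" or "top" or "wrist"; returns a dict with "frame" (480x640x3 uint8, red, green, blue), "camera_matrix" (3x3 intrinsics, pixels), "eye" and "rotation" of the camera in the world. Camera axes: x right, y down, z forward; pixel columns grow to the right and rows downward; lengths in m; the calibration is good to about 2 mm. The wrist camera is an equidistant fisheye: a pixel r from the principal point sees the ray r / f radians off the axis. A picture is of the moment at which its call begins. There is no depth.
- sign_off(): hands the job in, once; it reports no verdict.
The state is a dict: "time_s": time; "qpos": joint angles; "dq": joint speeds; "effort": joint torques, N m; "tcp_pos": TCP position; "tool_rot": TCP orientation; "force": force on the tool from outside, world axes, zero at the start; "wrist_torque": the same for the moment, N m; "grip_width": opening from 0.0 (shut) to 1.0 (fully open).
Only numpy, scipy, OpenCV 4.12 (cv2) and the standard library are available. Lean on these libraries where they do the work, as an engineer would, in place of code of your own. Each camera call takes 0.05 s, during which the arm holds its last target.

## Task

Take the blue label holder out of the grey rack and push its tongue down behind the lip of the white sample shelf, into the empty bay between the two black blocks, with its paper label still facing out over the lip. Press it fully home against the spring, and finish while still holding it pressed down: do not let go, or the spring lifts it out again. Leave the other label holders and everything else on the bench alone.

Things in the scene. Friction and masses are not known exactly. Their poses are not given: they have to be found in the camera images.
- blue_mid (a point): Centre of the head of the blue label holder, the place to grip. Loose, 70 g, upright: head 14 mm thick (own x) x 64 wide (y) x 52 tall; below it, centred, a flat tongue 5 mm thick x 44 wide x 32 long, its last 7 mm tapered to 3.5 x 38. The head's underside (shoulders) is 26 mm below this point, the tongue's tip 58 mm below. Paper label on own -x face; own z is up.
- blue_label (a point): Middle of the paper label on the blue holder's own -x face, 7 mm in front of blue_mid.
- yellow_mid (a point): Centre of the head of the yellow label holder, same shape; it stays in the rack.
- green_mid (a point): Centre of the head of the green label holder, same shape; it stays in the rack.
- rack: Grey fixed rack, 50 x 240 x 45 mm, long along own y, origin at the centre of its underside. The three holders stand in a row along own y, 75 mm apart in any order, tongues hanging in pockets, heads resting on the rack's top (45 mm high), labels towards own -x.
- bay (a point): Centre of the mouth of the empty bay, level with the shelf's top, 65 mm above the table. The bay is a slot open upwards behind the lip: 9 mm wide along own x (flared to about 17 mm at the mouth), 50 mm long along own y, black blocks at its ends. Own x points from the lip into the shelf, y along the lip, z up. Home: blue_mid is straight over it, 26 to 28 mm up, x axes parallel.
- shelf: Fixed white sample shelf with an aluminium lip along its front, whose top edge is yellow and flared. 250 mm along own y, 65 mm high, reaching 140 mm behind the slot (+x) and 10 mm in front. Origin on the table straight under point bay, same axes. The holder's shoulders, when home, rest on the black end blocks (66 mm high).
- ejector (a joint): Red spring plunger in the bottom of the bay, which pushes the holder up. 0 = up (its top 24 mm below the mouth), grows as it is pressed down, in m; about 0.007 when the holder is home. About 3 N to start, 7 N when home; then the shoulders meet the rigid blocks and the force climbs steeply.
- jar: Small amber jar with white cap, 38 mm across, 55 mm tall, loose, standing on the shelf about 80 mm to the bay's +y side and 80 mm behind the slot; origin under its centre. Bystander.
- carton: Small carton 45 x 60 x 35 mm, loose, on the shelf about 85 mm to the bay's -y side and 90 mm behind the slot; origin under its centre. Bystander.
- beaker: Glass beaker, 60 mm across, 75 mm tall, loose on the bench; origin under its centre. Bystander.
- bottle: White bottle with blue cap, 54 mm across, 100 mm tall, loose on the bench; origin under its centre. Bystander.
- weight: Brass weight, 36 mm across, 50 mm tall, loose on the bench; origin under its centre. Bystander.
Not all that is in view belongs to the job. Of the things shaped like the part that bears blue_mid, the blue one is meant.

How it is judged:
On the way, in this order (a step that is already met when the one before it is completed fails the run):
1. the blue holder is lifted clear of the rack (height (world z) of blue_mid above 0.11 m and contact force between the fingers and holder_blue above 0.5 N), for 0.1 s.
2. the tongue is over the bay and has entered it (x of blue_mid in the frame of bay between -0.006 and 0.006 m and y of blue_mid in the frame of bay between -0.006 and 0.006 m and z of blue_mid in the frame of bay below 0.054 m).
At the end, for the whole second after the job is handed in: Blue holder in the bay: within 6 mm of its centre, 0.12 rad of upright and square, label out over the lip, shoulders within 3 mm of the end blocks, plunger down over 4 mm and pushing on it with over 2 N, fingers still on it with over 2 N, at rest, for the last second (x of blue_mid in the frame of bay between -0.006 and 0.006 m and y of blue_mid in the frame of bay between -0.006 and 0.006 m and z of blue_mid in the frame of bay between 0.02 and 0.03 m and x of blue_label in the frame of bay below 0 m and angle between blue_mid's own z axis and vertical below 0.12 rad and angle between the x axis of blue_mid and the x axis of bay, either way round below 0.12 rad and value of joint ejector above 0.004 m and contact force between holder_blue and ejector above 2 N and contact force between the fingers and holder_blue above 2 N and linear speed of holder_blue below 0.02 m/s); the arm keeps its last pose, push and grip.
It fails at once if another label holder is moved by more than 20 mm (distance of any of yellow_mid, green_mid from where it was at the start of the episode above 0.02 m).
It fails at once if the jar, carton, beaker, bottle or weight is moved by more than 25 mm (distance of any of jar, carton, beaker, bottle, weight from where it was at the start of the episode above 0.025 m).
It also fails if it takes over 42 s, if anything falls off the work surface, if the arm or the gripper's body presses on something with over 40 N, if the wrist force passes 120 N, or if a joint passes its speed limit or range.

## Working session

There is one attempt and no reset: what is moved stays moved. The work goes in short steps, Python scripts to look and compute and a tool call to move; the robot and the scene stay as the last step left them, time stands still between calls to the robot, and variables do not carry over. Pictures are saved under pics/ and viewed, and the job is handed in when it is done.

Besides the shell and the picture viewer there is one more tool, called after "Call:" by a JSON object that holds its "fn" and its "kwargs". drive_tool: Moves the arm, as the interface text tells. Its arguments: {"type":"object","properties":{"rows":{"type":"array","items":{"type":"array","items":{"type":"number"}}},"squeeze":{"type":"number"}},"required":["rows"]}

```bash
mkdir -p pics; ls; python3 - <<'E'
from station import *
import cv2
for n in ("scene","top","wrist"):
    s=snapshot(n); cv2.imwrite(f"pics/{n}0.png",s["frame"][:,:,::-1]); print(n,s["camera_matrix"],s["eye"],s["rotation"])
print(observe())
E
```

```text
pics
scene [[459.89366238   0.         314.38406505]
 [  0.         459.89366238 241.42953532]
 [  0.           0.           1.        ]] [1.25112692 0.01042874 0.91789268] [-2.48346003  0.01347824  1.58168712]
top [[464.69542804   0.         313.81106804]
 [  0.         464.69542804 231.22978668]
 [  0.           0.           1.        ]] [0.41209583 0.01723086 1.39353721] [-3.01068302 -0.0193316  -1.59406584]
wrist [[371.64829954   0.         330.03233625]
 [  0.         371.64829954 241.8627206 ]
 [  0.           0.           1.        ]] [0.12662006 0.54073193 0.37374541] [2.85878543e+00 2.20834377e-03 1.21224049e+00]
{'time_s': 0.15, 'qpos': array([ 1.14641655e+00,  3.00342738e-01,  1.52140023e+00, -7.91361898e-06,
        1.32070880e+00, -6.66231836e-02]), 'dq': array([-0.00181215, -0.00222563, -0.00249304,  0.00058039,  0.00063705,
       -0.00156176]), 'effort': array([-3.65835995e-04, -5.43671536e+01, -3.61881030e+01, -7.78582353e-05,
        3.14484074e-03,  6.00360679e-06]), 'tcp_pos': array([0.19260389, 0.51515571, 0.40426818]), 'tool_rot': array([-1.62849686,  1.56993718, -1.98625149]), 'force': array([-0.67514367,  0.17771297,  1.09203225]), 'wrist_torque': array([-0.00850072,  0.01508342, -0.02283124]), 'grip_width': 0.9990194283572508}
```

View pics/scene0.png

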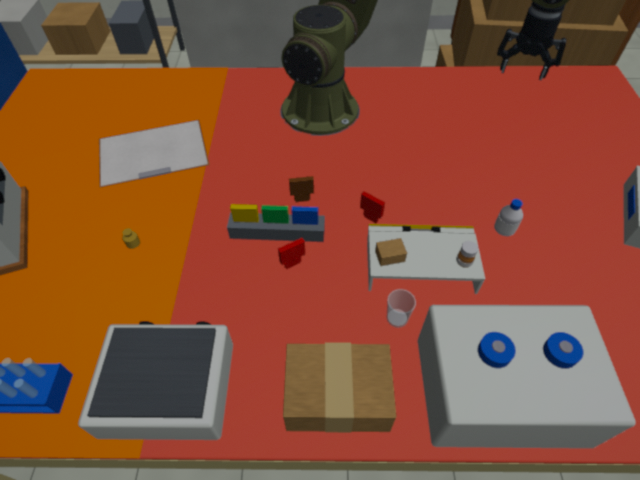

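View pics/top0.png

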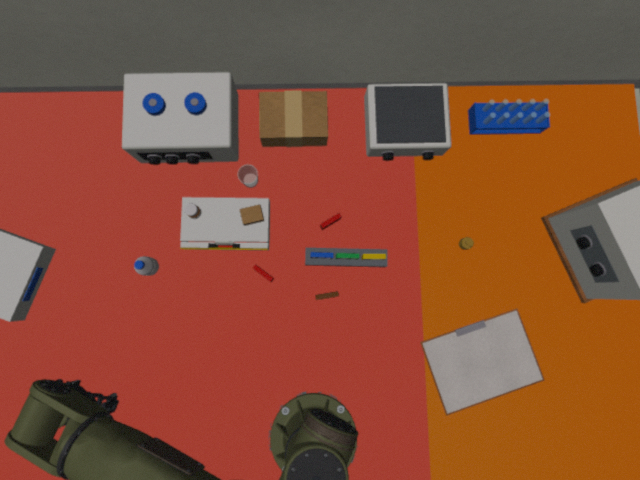

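View pics/wrist0.png

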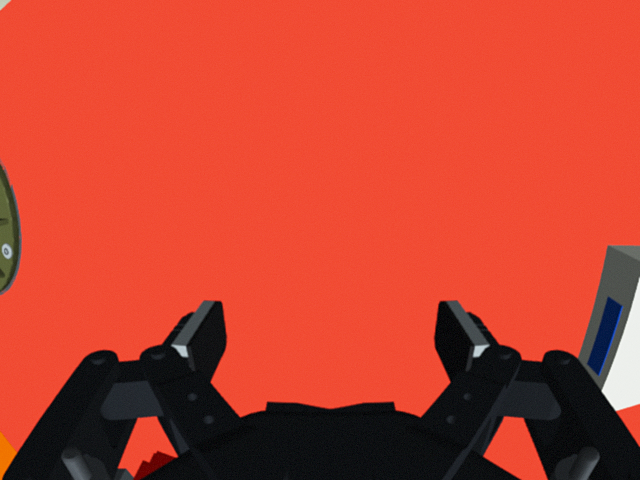

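```bash
python3 - <<'E'
import cv2
a=cv2.imread("pics/scene0.png")[160:310,210:530]; b=cv2.imread("pics/top0.png")[160:310,120:400]
cv2.imwrite("pics/z1.png",cv2.resize(a,(800,375),interpolation=cv2.INTER_CUBIC))
cv2.imwrite("pics/z2.png",cv2.resize(b,(800,428),interpolation=cv2.INTER_CUBIC))
E
```

```text
(no output)
```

View pics/z1.png

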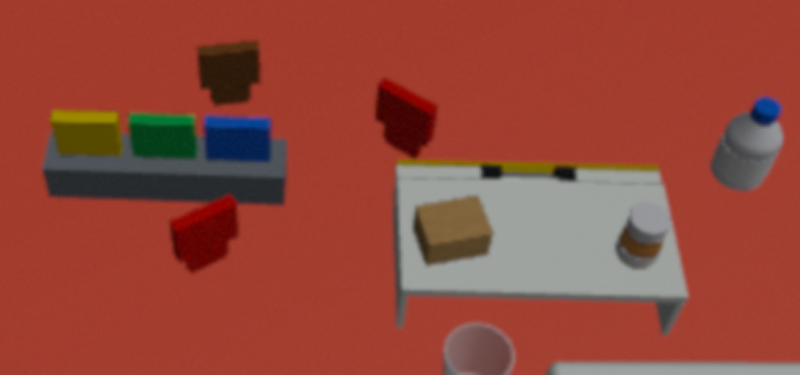

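View pics/z2.png

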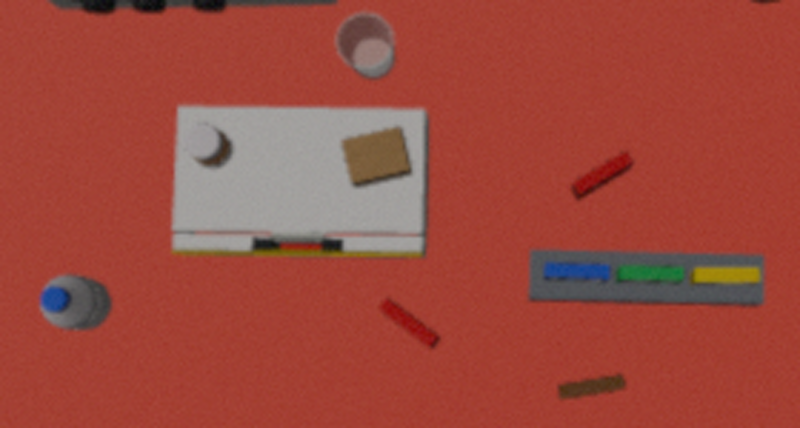

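```bash
cat > h.py <<'E'
from station import *
import cv2, numpy as np
from scipy.spatial.transform import Rotation as Ro
def ray(s,u,v):
    p=np.atleast_2d(np.c_[u,v]).astype(float); K=s["camera_matrix"]
    d=np.c_[(p[:,0]-K[0,2])/K[0,0],(p[:,1]-K[1,2])/K[1,1],np.ones(len(p))]
    return d@Ro.from_euler('xyz',s["rotation"]).as_matrix().T
def onz(s,u,v,z):
    d=ray(s,u,v); return s["eye"]+d*((z-s["eye"][2])/d[:,2])[:,None]
def proj(s,P):
    c=(np.atleast_2d(P)-s["eye"])@Ro.from_euler('xyz',s["rotation"]).as_matrix(); K=s["camera_matrix"]
    return c[:,:2]/c[:,2:]*K[0,0]+K[:2,2]
def mask(s,lo,hi,box=None):
    h=cv2.cvtColor(s["frame"],cv2.COLOR_RGB2HSV); m=cv2.inRange(h,np.array(lo),np.array(hi))
    if box:
        z=np.zeros_like(m); x0,y0,x1,y1=box; z[y0:y1,x0:x1]=m[y0:y1,x0:x1]; m=z
    return m
E
python3 - <<'E'
from h import *
t=snapshot("top"); s=snapshot("scene")
def rect(m,cam,z):
    c=max(cv2.findContours(m,cv2.RETR_EXTERNAL,cv2.CHAIN_APPROX_NONE)[0],key=cv2.contourArea)
    r=cv2.minAreaRect(c); b=cv2.boxPoints(r); print(r, np.round(onz(cam,b[:,0],b[:,1],z)[:,:2],4).tolist(), onz(cam,*r[0],z).round(4))
for n,lo,hi in (("blue",(105,120,60),(130,255,255)),("green",(50,120,60),(85,255,255)),("yellow",(22,150,80),(35,255,255))):
    print(n); rect(mask(t,lo,hi,(295,235,395,275)),t,.097)
print("rack"); 
m=mask(t,(0,0,0),(180,255,255),(295,235,395,275)); h=cv2.cvtColor(t["frame"],cv2.COLOR_RGB2HSV)
red=((h[...,0]<12)|(h[...,0]>170))&(h[...,1]>120); m[red]=0; rect(m,t,.045)
print("shelf"); m=mask(t,(0,0,0),(180,255,255),(170,185,280,255)); m[(h[...,0]<9)&(h[...,1]>120)]=0; rect(m,t,.065)
print("black"); m=mask(t,(0,0,0),(180,255,60),(190,235,260,252)); 
n,l,st,ce=cv2.connectedComponentsWithStats(m); print(st,ce); print(onz(t,ce[1:,0],ce[1:,1],.066))
m=mask(s,(0,0,0),(180,255,70),(395,220,450,236)); 
n,l,st,ce=cv2.connectedComponentsWithStats(m); print(st,ce); print(onz(s,ce[1:,0],ce[1:,1],.066))
o=observe(); print(Ro.from_euler('xyz',o["tool_rot"]).as_matrix().round(3))
# scene: project expected
E
```

```text
blue
((321.5, 254.5), (5.0, 23.0), 90.0) [[0.5238, 0.0002], [0.5224, -0.0642], [0.5084, -0.0638], [0.5098, 0.0005]] [[ 0.5161 -0.0318  0.097 ]]
green
((347.0169677734375, 255.14369201660156), (22.117795944213867, 4.756515026092529), 2.726310968399048) [[0.5083, -0.0718], [0.5216, -0.0728], [0.5173, -0.1347], [0.504, -0.1336]] [[ 0.5128 -0.1032  0.097 ]]
yellow
((373.5, 256.0), (4.0, 23.0), 90.0) [[0.5151, -0.1453], [0.5137, -0.21], [0.5024, -0.2095], [0.5038, -0.1449]] [[ 0.5088 -0.1774  0.097 ]]
rack
((345.9967346191406, 256.63946533203125), (82.37307739257812, 17.785888671875), 1.3322197198867798) [[0.4921, 0.016], [0.5438, 0.0137], [0.5331, -0.2267], [0.4813, -0.2232]] [[ 0.5125 -0.1049  0.045 ]]
shelf
((224.63494873046875, 223.069580078125), (89.11666107177734, 52.909549713134766), 0.7073193788528442) [[0.5433, 0.3712], [0.6971, 0.3715], [0.6889, 0.1139], [0.5347, 0.1175]] [[0.6154 0.2438 0.065 ]]
black
[[     0      0    640    480 307152]
 [   209    244      9      3     25]
 [   233    244      6      4     23]] [[319.51497304 239.49910142]
 [212.72       245.08      ]
 [235.60869565 245.43478261]]
[[0.55233706 0.27740844 0.066     ]
 [0.54992722 0.21219502 0.066     ]]
[[     0      0    640    480 307121]
 [   403    226      8      5     38]
 [   431    227      9      5     41]] [[319.47379697 239.50283764]
 [406.31578947 228.        ]
 [435.31707317 228.90243902]]
[[0.55199154 0.21084019 0.066     ]
 [0.55478197 0.27935726 0.066     ]]
[[-0.     0.35   0.937]
 [-0.     0.937 -0.35 ]
 [-1.    -0.    -0.   ]]
```

Call:
{"fn": "drive_tool", "kwargs": {"rows": [[1, 0.035, -0.03, 0, -7], [1, 0.07, -0.06, 0, -14], [1, 0.1, -0.09, 0, -21], [1, 0.13, -0.12, 0, -28], [1, 0.16, -0.15, 0, -35], [1, 0.19, -0.18, 0, -42], [1, 0.22, -0.2, 0, -49], [1, 0.25, -0.22, 0, -56]]}}

```text
time_s: 0.92
tcp_pos: [0.4433, 0.2936, 0.4047]
tool_rot: [-2.598, 1.571, 2.344]
force: [-0.2, 0.5, -0.7]
grip_width: 1.003
```

Call:
{"fn": "drive_tool", "kwargs": {"rows": [[1, 0.03, -0.03, 0, -5], [1, 0.06, -0.06, 0, -10], [1, 0.09, -0.09, 0, -15], [1, 0.11, -0.11, -0.02, -16], [1, 0.11, -0.11, -0.02, -16], [1, 0.11, -0.11, -0.02, -16]]}}

```text
time_s: 1.42
tcp_pos: [0.554, 0.1823, 0.3833]
tool_rot: [-1.339, 1.568, -2.962]
force: [0.2, -0.7, 0.5]
grip_width: 1.002
```

```bash
python3 - <<'E'
from h import *
for n in ("wrist","scene"):
    s=snapshot(n); cv2.imwrite(f"pics/{n}1.png",s["frame"][:,:,::-1]); print(s["eye"],s["rotation"])
o=observe(); print(o["tcp_pos"],Ro.from_euler('xyz',o["tool_rot"]).as_matrix().round(4),o["qpos"],o["force"],o["time_s"])
E
```

```text
[0.55796089 0.25379103 0.35277953] [ 2.85740000e+00  2.49787516e-03 -5.29615049e-02]
[1.25112692 0.01042874 0.91789268] [-2.48346003  0.01347824  1.58168712]
[0.55304001 0.18401302 0.38492892] [[-2.000e-04  9.988e-01 -4.920e-02]
 [ 4.000e-04 -4.920e-02 -9.988e-01]
 [-1.000e+00 -2.000e-04 -3.000e-04]] [2.58324219e-01 3.88811893e-01 1.44872342e+00 3.97215058e-04
 1.30413363e+00 3.07452004e-01] [-0.40230926  0.46733577  0.74293156] 1.5167
```

View pics/wrist1.png

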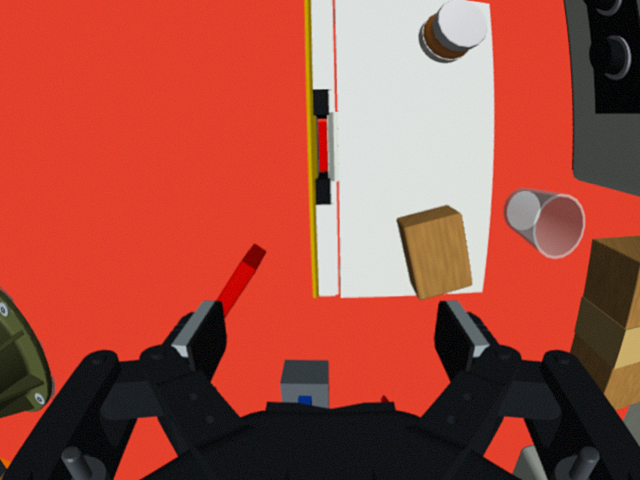

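```bash
cat >> h.py <<'E'
def fray(s,u,v):
    K=s["camera_matrix"]; p=np.atleast_2d(np.c_[u,v]).astype(float)-K[:2,2]; r=np.hypot(*p.T)/K[0,0]
    k=np.where(r>1e-9,np.sin(r)/np.maximum(r,1e-9),1)/K[0,0]
    d=np.c_[p*k[:,None],np.cos(r)]; return d@Ro.from_euler('xyz',s["rotation"]).as_matrix().T
def fonz(s,u,v,z):
    d=fray(s,u,v); return s["eye"]+d*((z-s["eye"][2])/d[:,2])[:,None]
E
python3 - <<'E'
from h import *
s=snapshot("wrist"); f=s["frame"][:,:,::-1]
cv2.imwrite("pics/z3.png",cv2.resize(f[80:215,295:355],None,fx=4.4*1,fy=4.4,interpolation=cv2.INTER_NEAREST))
m=mask(s,(0,0,0),(180,255,60),(300,80,345,215))
n,l,st,ce=cv2.connectedComponentsWithStats(m)
for i in range(1,n):
    if st[i,4]<60: continue
    print(st[i],ce[i],fonz(s,*ce[i],.066))
    x,y,w,h=st[i][:4]; 
    print(fonz(s,[x,x+w,x,x+w],[y,y,y+h,y+h],.066).round(4)[:,:2].tolist())
# white shelf front edge / yellow line
m=mask(s,(20,120,80),(40,255,255),(295,5,345,295)); v,u=np.nonzero(m)
P=fonz(s,u,v,.066); a=np.polyfit(P[:,1],P[:,0],1); print("yellow slope deg",np.degrees(np.arctan(a[0])),"x at y=.245",np.polyval(a,.245),np.std(P[:,0]-np.polyval(a,P[:,1])))
# ends of yellow
print(fonz(s,[u[v==v.max()].mean()],[v.max()+.5],.066))
E
```

```text
[314  93  15  27 384] [320.97135417 105.7421875 ] [[0.55111064 0.27986914 0.066     ]]
[[0.5463, 0.2902], [0.5577, 0.2895], [0.5452, 0.2691], [0.5567, 0.2684]]
[316 174  15  32 403] [322.93052109 190.34987593] [[0.54915779 0.21383645 0.066     ]]
[[0.5445, 0.227], [0.5561, 0.2264], [0.543, 0.2016], [0.5548, 0.201]]
yellow slope deg 1.7743257115964366 x at y=.245 0.5421551148640964 0.0016290409004717857
[[0.53794838 0.12574184 0.066     ]]
```

View pics/z3.png

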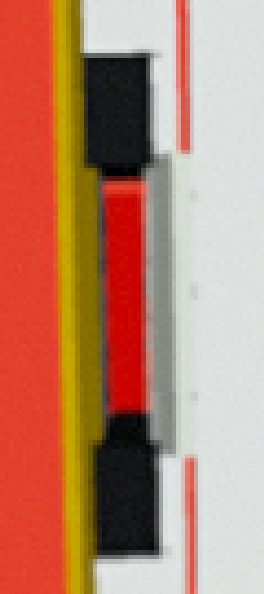

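```bash
python3 - <<'E'
from h import *
s=snapshot("wrist");t=snapshot("top");sc=snapshot("scene")
f=lambda zx,zy:(295+zx/4.4,80+zy/4.4)
for n,p,z in [("flareL",f(78,300),.065),("flareR",f(175,300),.065),("flarecentre",f(126.5,300),.065),("redL",f(105,300),.041),("redR",f(148,300),.041),("upin",f(118,165),.066),("loin",f(127,445),.066),("upout",f(118,53),.066),("loout",f(127,555),.066),("blkU L",f(85,110),.066),("U R",f(150,110),.066),("L L",f(95,500),.066),("L R",f(160,500),.066)]:
    print(n,np.round(p,1),fonz(s,*p,z).round(4)[0])
o=observe();print(o["tcp_pos"],s["eye"])
for n,c in(("top",t),("scene",sc)):
    print(n,proj(c,[[.5505,.246,.065]]))
    f=c["frame"][:,:,::-1]; x,y=proj(c,[[.5505,.246,.065]])[0].astype(int)
    cv2.imwrite(f"pics/z4{n}.png",cv2.resize(f[y-15:y+15,x-30:x+30],None,fx=12,fy=12,interpolation=cv2.INTER_NEAREST)); print(x-30,y-15)
E
```

```text
flareL [312.7 148.2] [0.543  0.2476 0.065 ]
flareR [334.8 148.2] [0.56   0.2467 0.065 ]
flarecentre [323.8 148.2] [0.5515 0.2471 0.065 ]
redL [318.9 148.2] [0.547  0.2466 0.041 ]
redR [328.6 148.2] [0.5551 0.2462 0.041 ]
upin [321.8 117.5] [0.5512 0.2711 0.066 ]
loin [323.9 181.1] [0.5502 0.2214 0.066 ]
upout [321.8  92. ] [0.5522 0.291  0.066 ]
loout [323.9 206.1] [0.5492 0.2015 0.066 ]
blkU L [314.3 105. ] [0.546  0.2812 0.066 ]
U R [329.1 105. ] [0.5573 0.2806 0.066 ]
L L [316.6 193.6] [0.544  0.2118 0.066 ]
L R [331.4 193.6] [0.5556 0.2112 0.066 ]
[0.55276573 0.18445539 0.38543213] [0.55657375 0.25590089 0.35490129]
top [[223.80857327 245.52132245]]
193 230
scene [[420.94717931 227.78096959]]
390 212
```

View pics/z4scene.png

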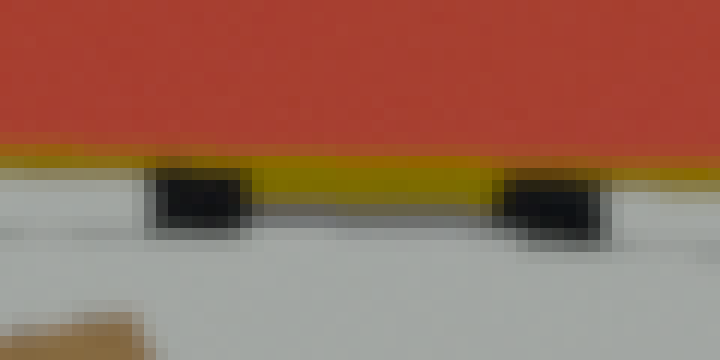

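Call:
{"fn": "drive_tool", "kwargs": {"rows": [[1, -0.005, -0.03, 0, 0], [1, -0.01, -0.07, 0, 0], [1, -0.015, -0.11, 0, 0], [1, -0.02, -0.15, 0, 0], [1, -0.03, -0.18, 0, 0], [1, -0.037, -0.216, -0.03, 0], [1, -0.037, -0.216, -0.04, 0], [1, -0.037, -0.216, -0.04, 0]]}}

```text
time_s: 2.38
tcp_pos: [0.5149, -0.0326, 0.3434]
tool_rot: [-1.851, 1.568, 2.811]
force: [0.0, 0.1, 0.2]
grip_width: 1.004
```

```bash
python3 - <<'E'
from h import *
import time
snapshot("wrist"); snapshot("wrist"); snapshot("wrist")
s=snapshot("wrist"); cv2.imwrite(f"pics/wrist2.png",s["frame"][:,:,::-1]); print(s["eye"],s["rotation"])
o=observe(); print(o["tcp_pos"],Ro.from_euler('xyz',o["tool_rot"]).as_matrix().round(4),o["force"],o["time_s"])
E
```

```text
[0.51979264 0.04092973 0.31621737] [ 2.85851749e+00 -2.47488257e-03 -4.78502051e-02]
[ 0.51612375 -0.03048237  0.34671289] [[ 2.700e-03  9.989e-01 -4.670e-02]
 [ 4.000e-04 -4.670e-02 -9.989e-01]
 [-1.000e+00  2.700e-03 -5.000e-04]] [-0.20075065 -0.91574028 -0.39987626] 2.5833
```

View pics/wrist2.png

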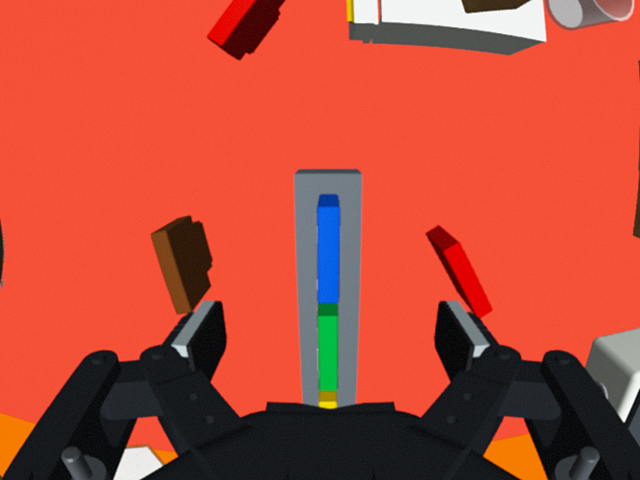

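```bash
python3 - <<'E'
from h import *
s=snapshot("wrist")
h=cv2.cvtColor(s["frame"],cv2.COLOR_RGB2HSV); v=h[...,2]
m=mask(s,(100,120,60),(130,255,255),(300,180,360,320))
print(v[195:310:8,328])
top=cv2.inRange(h,np.array((100,120,190)),np.array((130,255,255))); top[:,:300]=0;top[:,360:]=0;top[320:]=0;top[:180]=0
x,y,w,hh=cv2.boundingRect(top); print(x,y,w,hh)
L=[];R=[]
for r in range(y+5,y+hh-5,3):
    c=np.nonzero(top[r])[0]; L.append(fonz(s,c.min(),r+.5,.097)[0]); R.append(fonz(s,c.max()+1,r+.5,.097)[0])
L=np.array(L);R=np.array(R)
for Q in(L,R,(L+R)/2):
    a=np.polyfit(Q[:,1],Q[:,0],1); print("yaw",-np.degrees(np.arctan(a[0])),"x@-.032",np.polyval(a,-.032))
print(fonz(s,[328,328],[y,y+hh],.097))
o=observe(); print(o["tcp_pos"])
f=s["frame"][:,:,::-1]; cv2.imwrite("pics/z5.png",cv2.resize(f[185:320,290:370],None,fx=4.4,fy=4.4,interpolation=cv2.INTER_NEAREST))
E
```

```text
[152 152 232 232 232 232 234 232 232 233 233 231 232 231 118]
317 207 23 96
yaw -2.8078576593654976 x@-.032 0.5093795910768899
yaw -3.297969499949593 x@-.032 0.5223023118632838
yaw -3.053063849230413 x@-.032 0.5158396140660132
[[ 0.51723968 -0.00089686  0.097     ]
 [ 0.51413301 -0.06410052  0.097     ]]
[ 0.51610579 -0.03048229  0.34663874]
```

View pics/z5.png

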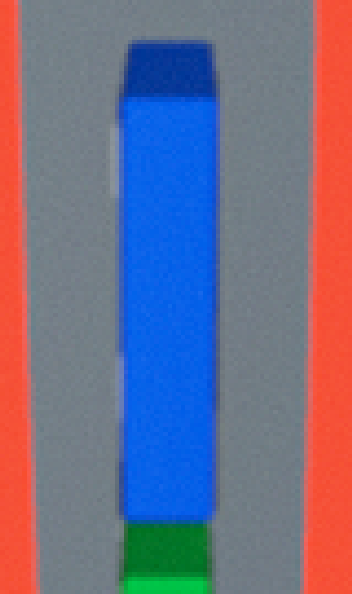

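Call:
{"fn": "drive_tool", "kwargs": {"rows": [[1, 0, -0.002, -0.03, 0], [1, 0, -0.002, -0.06, 0], [1, 0, -0.002, -0.09, 0], [1, 0, -0.002, -0.11, 0], [1, 0, -0.002, -0.116, 0], [1, 0, -0.002, -0.116, 0]]}}

```text
time_s: 3.13
tcp_pos: [0.5162, -0.0319, 0.2301]
tool_rot: [2.056, 1.569, 0.44]
force: [-0.3, 0.8, 0.1]
grip_width: 1.005
```

```bash
python3 - <<'E'
from h import *
s=snapshot("wrist"); cv2.imwrite(f"pics/wrist3.png",s["frame"][:,:,::-1])
o=observe(); print(o["tcp_pos"],Ro.from_euler('xyz',o["tool_rot"]).as_matrix().round(4)[:,1],o["force"],o["time_s"])
E
```

```text
[ 0.51655149 -0.03201065  0.2314157 ] [ 0.9989 -0.0457  0.0032] [ 0.42113112 -0.24349341 -0.11675227] 3.1833
```

View pics/wrist3.png

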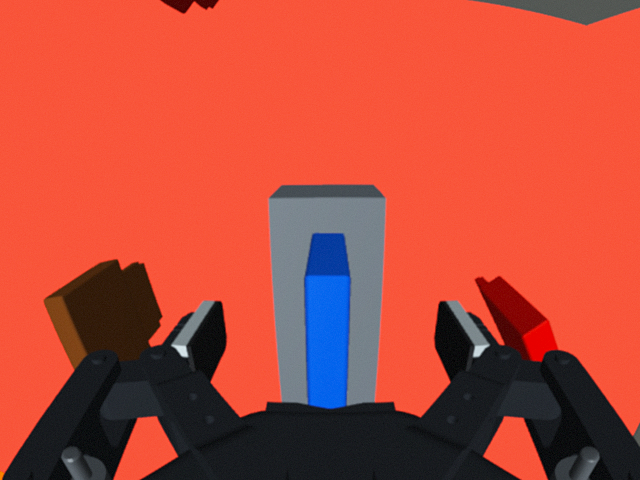

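Call:
{"fn": "drive_tool", "kwargs": {"rows": [[0, 0, 0, 0, 0], [0, 0, 0, 0, 0], [0, 0, 0, 0, 0], [0, 0, 0, 0, 0], [0, 0, 0, 0, 0], [0, 0, 0, 0, 0], [0, 0, 0, 0, 0], [0, 0, 0, 0, 0]], "squeeze": 60}}

```text
time_s: 3.85
tcp_pos: [0.5166, -0.032, 0.2317]
tool_rot: [1.679, 1.567, 0.062]
force: [-2.0, 0.5, 5.3]
grip_width: 0.156
```

```bash
python3 - <<'E'
from h import *
s=snapshot("wrist"); cv2.imwrite(f"pics/wrist4.png",s["frame"][:,:,::-1])
o=observe(); print(o["tcp_pos"],Ro.from_euler('xyz',o["tool_rot"]).as_matrix().round(4)[:,1],o["force"],o["time_s"],o["grip_width"])
E
```

```text
[ 0.51656719 -0.03203092  0.23171162] [ 0.999  -0.0457  0.0033] [-2.26821906  0.18124271  6.00860597] 3.9 0.1524535277404603
```

View pics/wrist4.png

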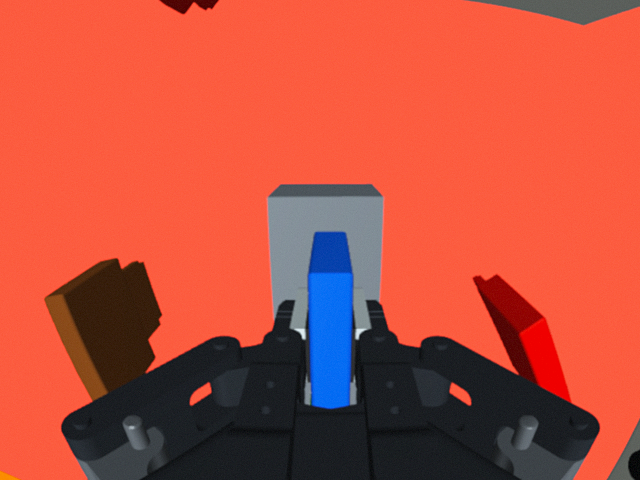

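Call:
{"fn": "drive_tool", "kwargs": {"rows": [[0, 0, 0, 0.02, 0], [0, 0, 0, 0.04, 0], [0, 0, 0, 0.07, 0], [0, 0, 0, 0.1, 0], [0, 0, 0, 0.1, 0], [0, 0, 0, 0.1, 0], [0, 0, 0, 0.1, 0]]}}

```text
time_s: 4.48
tcp_pos: [0.5164, -0.032, 0.3309]
tool_rot: [1.778, 1.569, 0.162]
force: [0.1, -0.3, -1.2]
grip_width: 0.155
```

```bash
python3 - <<'E'
from h import *
s=snapshot("wrist"); cv2.imwrite(f"pics/wrist5.png",s["frame"][:,:,::-1])
h=cv2.cvtColor(s["frame"],cv2.COLOR_RGB2HSV)
s2=snapshot("scene"); cv2.imwrite("pics/scene5.png",s2["frame"][140:260,220:460,::-1].repeat(3,0).repeat(3,1))
o=observe(); print(o["tcp_pos"],Ro.from_euler('xyz',o["tool_rot"]).as_matrix().round(4),o["force"],o["time_s"],o["grip_width"])
E
```

```text
[ 0.51639302 -0.03201517  0.33039911] [[ 1.10e-03  9.99e-01 -4.57e-02]
 [ 5.00e-04 -4.57e-02 -9.99e-01]
 [-1.00e+00  1.10e-03 -6.00e-04]] [ 0.4843424  -0.30316156 -1.59011372] 4.5833 0.15566392160660247
```

View pics/wrist5.png

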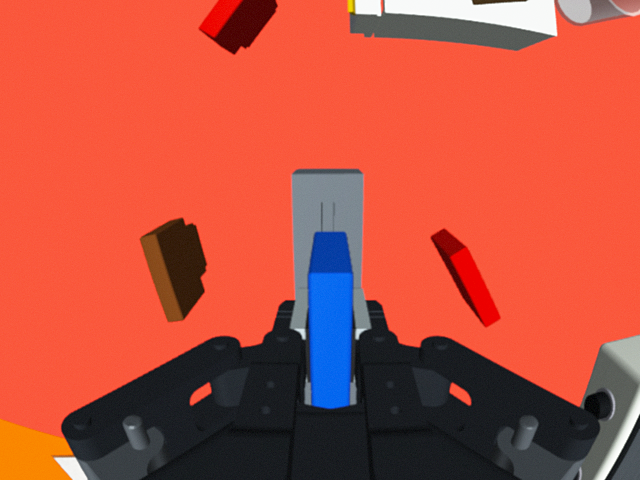

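View pics/scene5.png

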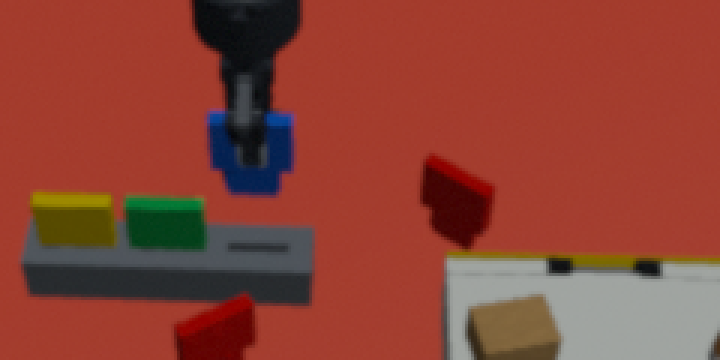

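```bash
python3 - <<'E'
from h import *
for _ in range(2): s=snapshot("wrist")
o=observe(); T=Ro.from_euler('xyz',o["tool_rot"]).as_matrix(); p=o["tcp_pos"]
h=cv2.cvtColor(s["frame"],cv2.COLOR_RGB2HSV)
print([ (r,int(h[r,328,2])) for r in range(228,282,3)])
top=cv2.inRange(h,np.array((100,120,185)),np.array((130,255,255))); top[:,:290]=0;top[:,370:]=0
for r in (276,290,310,340):
    c=np.nonzero(top[r])[0]; z=p[2]-.1607+.026; P=fonz(s,[c.min(),c.max()+1],[r+.5]*2,z); print(r,c.min(),c.max()+1,((P-p)@T).round(4).tolist())
b=cv2.inRange(h,np.array((100,120,60)),np.array((130,255,255)))
vs=np.nonzero(b[200:300,328])[0]+200; vt=np.nonzero(top[200:300,328])[0]+200
print(vs.min(),vt.min()); 
print(((fonz(s,328,vt.min(),p[2]-.1347)-p)@T).round(4),((fonz(s,328,vs.min(),p[2]-.1867)-p)@T).round(4),p)
E
```

```text
[(228, 149), (231, 155), (234, 162), (237, 161), (240, 163), (243, 165), (246, 165), (249, 164), (252, 164), (255, 163), (258, 166), (261, 164), (264, 166), (267, 168), (270, 165), (273, 226), (276, 241), (279, 241)]
276 309 353 [[0.1347, -0.0062, -0.0304], [0.1347, 0.0071, -0.0304]]
290 309 353 [[0.1347, -0.0063, -0.0258], [0.1347, 0.0072, -0.0258]]
310 309 352 [[0.1347, -0.0064, -0.0189], [0.1347, 0.007, -0.0189]]
340 310 351 [[0.1347, -0.0064, -0.0079], [0.1347, 0.007, -0.0079]]
232 272
[[ 0.1347 -0.0005 -0.0319]] [[ 0.1867 -0.0007 -0.0306]] [ 0.51650116 -0.03202873  0.33062985]
```

Call:
{"fn": "drive_tool", "kwargs": {"rows": [[0, 0.004, 0.03, 0, 0], [0, 0.009, 0.07, 0, 0], [0, 0.014, 0.11, 0, 0], [0, 0.018, 0.15, 0, 0.3], [0, 0.023, 0.19, 0, 0.7], [0, 0.028, 0.23, 0, 0.7], [0, 0.032, 0.26, 0, 0.7], [0, 0.034, 0.278, 0, 0.7]]}}

```text
time_s: 5.35
tcp_pos: [0.5502, 0.2492, 0.3297]
tool_rot: [2.563, 1.57, 0.961]
force: [0.2, -1.5, -1.2]
grip_width: 0.16
```

Call:
{"fn": "drive_tool", "kwargs": {"rows": [[0, 0, 0, 0, 0], [0, 0, 0, 0, 0]]}}

```text
time_s: 5.52
tcp_pos: [0.55, 0.25, 0.3284]
tool_rot: [-1.361, 1.569, -2.962]
force: [-0.9, 0.0, -1.8]
grip_width: 0.152
```

```bash
python3 - <<'E'
from h import *
for _ in range(3): s=snapshot("wrist")
cv2.imwrite(f"pics/wrist6.png",s["frame"][:,:,::-1])
o=observe(); T=Ro.from_euler('xyz',o["tool_rot"]).as_matrix(); print(o["tcp_pos"],T.round(4),o["force"],o["time_s"],o["grip_width"])
for n in("top","scene"):
    c=snapshot(n); f=c["frame"][:,:,::-1]; x,y=proj(c,[[.5505,.246,.1]])[0].astype(int)
    cv2.imwrite(f"pics/z6{n}.png",cv2.resize(f[y-30:y+30,x-40:x+40],None,fx=8,fy=8,interpolation=cv2.INTER_NEAREST)); print(x-40,y-30)
E
```

```text
[0.55032512 0.24809396 0.32938776] [[-2.000e-04  9.995e-01 -3.230e-02]
 [ 1.000e-04 -3.230e-02 -9.995e-01]
 [-1.000e+00 -2.000e-04 -0.000e+00]] [ 0.74515593 -1.38477503 -0.22269563] 5.6667 0.15558192540017485
181 214
383 188
```

View pics/wrist6.png

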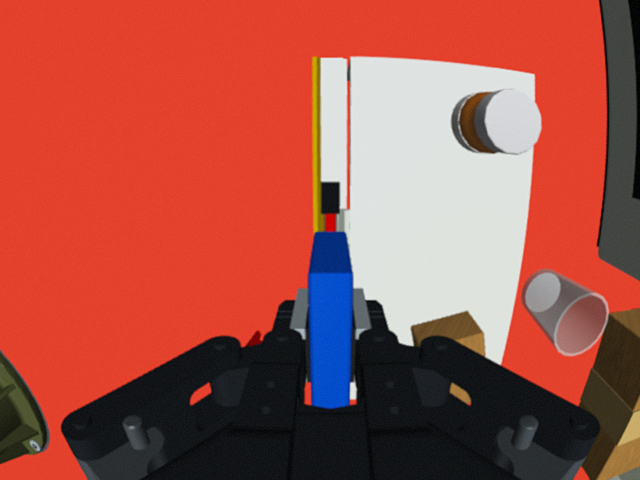

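View pics/z6scene.png

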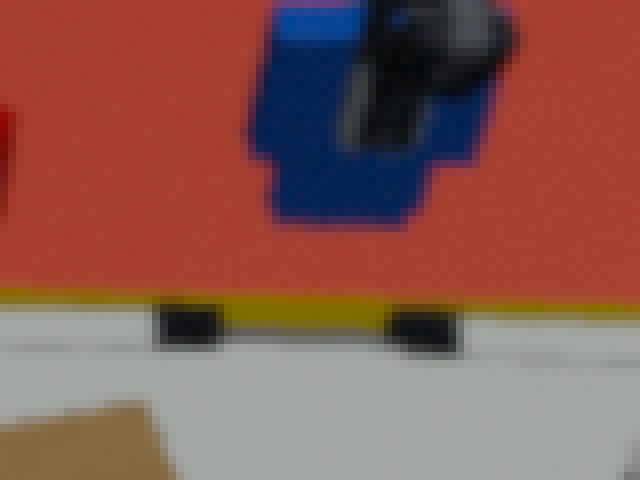

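```bash
python3 - <<'E'
from h import *
s=snapshot("wrist"); o=observe(); p=o["tcp_pos"]; print(p)
m=mask(s,(0,0,0),(180,255,60),(312,175,350,225))
n,l,st,ce=cv2.connectedComponentsWithStats(m); print(st[1:],ce[1:])
f=s["frame"][:,:,::-1]; cv2.imwrite("pics/z7.png",cv2.resize(f[170:240,295:365],None,fx=8,fy=8,interpolation=cv2.INTER_NEAREST))
x,y,w,h=st[1][:4]; print(fonz(s,[x,x+w,x+w/2,x+w/2],[y+h/2,y+h/2,y,y+h],.066).round(4))
m=mask(s,(20,120,80),(40,255,255),(300,50,330,235)); v,u=np.nonzero(m)
P=fonz(s,u,v,.066); a=np.polyfit(P[:,1],P[:,0],1); print("yellow slope deg",np.degrees(np.arctan(a[0])),np.polyval(a,.246))
E
```

```text
[0.55039585 0.24819063 0.32977553]
[[321 182  18  31 522]] [[329.0440613  196.84482759]]
[[0.5461 0.2813 0.066 ]
 [0.5575 0.2809 0.066 ]
 [0.5521 0.291  0.066 ]
 [0.5515 0.271  0.066 ]]
yellow slope deg 1.3498178046037874 0.5423638996267554
```

View pics/z7.png

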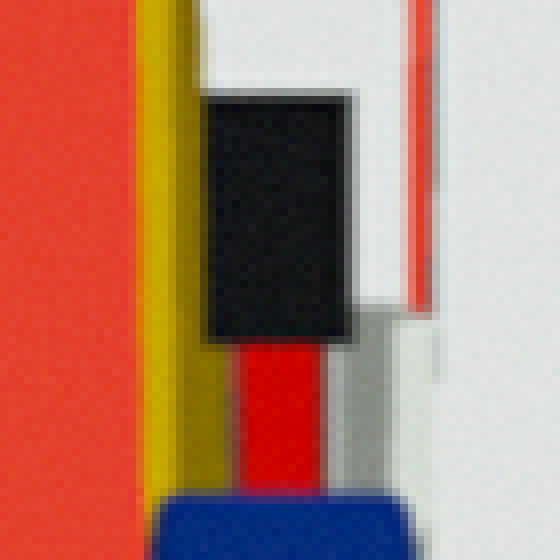

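Call:
{"fn": "drive_tool", "kwargs": {"rows": [[0, 0.0005, -0.002, 0, 0], [0, 0.0005, -0.002, -0.012, 0], [0, 0.0005, -0.002, -0.024, 0], [0, 0.0005, -0.002, -0.036, 0], [0, 0.0005, -0.002, -0.04, 0], [0, 0.0005, -0.002, -0.04, 0]]}}

```text
time_s: 6.32
tcp_pos: [0.5507, 0.2461, 0.2877]
tool_rot: [-1.273, 1.568, -2.877]
force: [0.1, 0.5, -0.0]
grip_width: 0.155
```

```bash
python3 - <<'E'
from h import *
for _ in range(2): s=snapshot("wrist")
o=observe(); T=Ro.from_euler('xyz',o["tool_rot"]).as_matrix(); print(o["tcp_pos"],T.round(4)[:,1],o["force"],o["time_s"],o["grip_width"])
f=s["frame"][:,:,::-1]; cv2.imwrite("pics/wrist8.png",cv2.resize(f[170:310,275:385],None,fx=5,fy=4.2,interpolation=cv2.INTER_NEAREST))
for n in("top","scene"):
    c=snapshot(n); f=c["frame"][:,:,::-1]; x,y=proj(c,[[.5505,.246,.1]])[0].astype(int)
    cv2.imwrite(f"pics/z8{n}.png",cv2.resize(f[y-30:y+30,x-40:x+40],None,fx=8,fy=8,interpolation=cv2.INTER_CUBIC))
E
```

```text
[0.55095103 0.24629674 0.28961694] [ 9.995e-01 -3.250e-02  1.000e-04] [ 0.7706923   0.17533983 -0.64930977] 6.4167 0.15660445344866608
```

View pics/wrist8.png

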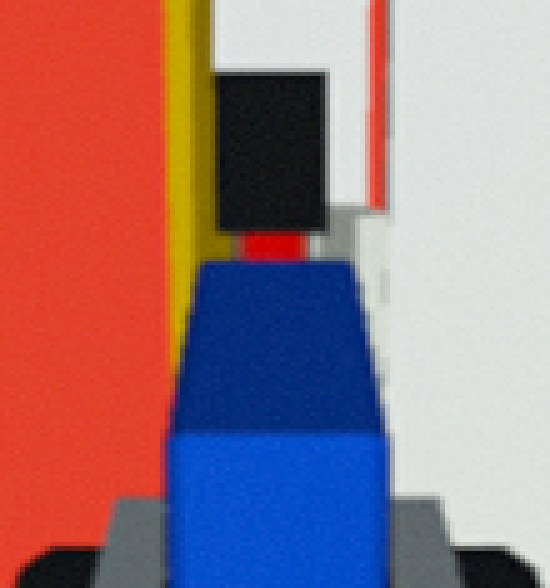

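View pics/z8scene.png

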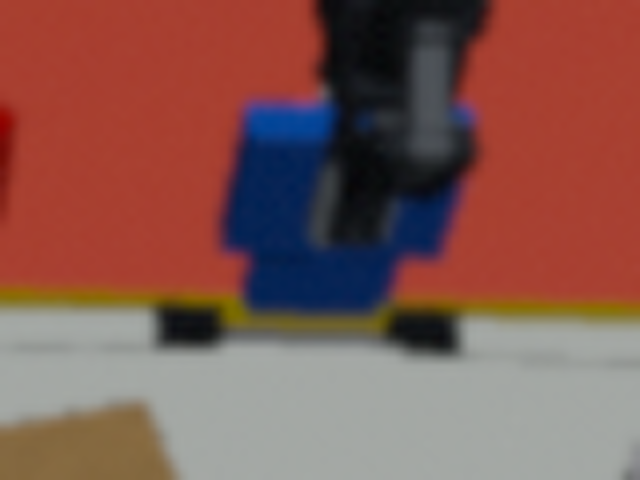

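Call:
{"fn": "drive_tool", "kwargs": {"rows": [[0, 0, 0, -0.005, 0], [0, 0, 0, -0.01, 0], [0, 0, 0, -0.015, 0], [0, 0, 0, -0.02, 0], [0, 0, 0, -0.025, 0], [0, 0, 0, -0.025, 0]]}}

```text
time_s: 7.02
tcp_pos: [0.5508, 0.2462, 0.2639]
tool_rot: [-1.69, 1.57, 2.99]
force: [-0.7, -0.3, -1.5]
grip_width: 0.157
```

```bash
python3 - <<'E'
from h import *
for _ in range(2): s=snapshot("wrist")
o=observe(); T=Ro.from_euler('xyz',o["tool_rot"]).as_matrix(); print(o["tcp_pos"],T.round(4)[:,1],o["force"],o["wrist_torque"],o["time_s"],o["grip_width"])
E
```

```text
[0.5510105  0.24630074 0.26505744] [ 9.995e-01 -3.250e-02  8.000e-04] [ 0.18840045 -0.58906407 -0.81661226] [ 0.00763594  0.00771606 -0.00703044] 7.1167 0.15593303660261001
```

Call:
{"fn": "drive_tool", "kwargs": {"rows": [[0, 0, 0, -0.003, 0], [0, 0, 0, -0.006, 0], [0, 0, 0, -0.008, 0], [0, 0, 0, -0.01, 0], [0, 0, 0, -0.011, 0], [0, 0, 0, -0.011, 0]]}}

```text
time_s: 7.62
tcp_pos: [0.5511, 0.2463, 0.2543]
tool_rot: [2.087, 1.569, 0.484]
force: [-0.1, 0.8, 4.9]
grip_width: 0.154
```

```bash
python3 - <<'E'
from h import *
for _ in range(2): s=snapshot("wrist")
o=observe(); T=Ro.from_euler('xyz',o["tool_rot"]).as_matrix(); print(o["tcp_pos"],T.round(4)[:,1],o["force"],o["wrist_torque"],o["time_s"],o["grip_width"])
f=s["frame"][:,:,::-1]; cv2.imwrite("pics/wrist9.png",cv2.resize(f[170:310,275:385],None,fx=5,fy=4.2,interpolation=cv2.INTER_NEAREST))
E
```

```text
[0.55111329 0.24635185 0.25443674] [ 0.9995 -0.0325  0.0015] [-0.96791083 -0.36604011  4.8902822 ] [-0.02849077  0.05043541  0.00881801] 7.7167 0.15702339089775305
```

View pics/wrist9.png

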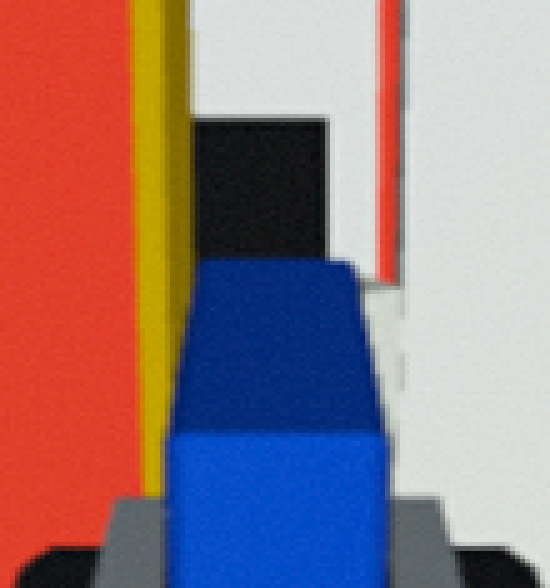

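Call:
{"fn": "drive_tool", "kwargs": {"rows": [[0, 0, 0, -0.001, 0], [0, 0, 0, -0.002, 0], [0, 0, 0, -0.002, 0], [0, 0, 0, -0.002, 0]]}}

```text
time_s: 8.05
tcp_pos: [0.5511, 0.2464, 0.2529]
tool_rot: [2.068, 1.569, 0.465]
force: [-1.2, -0.8, 5.8]
grip_width: 0.156
```

```bash
python3 - <<'E'
from h import *
for _ in range(3): s=snapshot("wrist"); o=observe(); print(o["tcp_pos"],o["force"],o["wrist_torque"],o["time_s"],o["grip_width"])
E
```

```text
[0.55112758 0.24636288 0.2528718 ] [-1.78203403 -1.00709907  5.83819627] [-0.15088728  0.27812631  0.01186068] 8.1 0.15181768498057613
[0.55114286 0.24633423 0.25287513] [-2.17916576  0.34152598  6.22775487] [-0.11669441  0.31319461  0.0143217 ] 8.15 0.1535428656825823
[0.55114652 0.24633506 0.25288138] [-1.91822953 -0.87470685  5.28347341] [-0.12503228  0.31002929  0.02639023] 8.2 0.152296990376349
```

Call:
{"fn": "drive_tool", "kwargs": {"rows": [[0, 0, 0, -0.001, 0], [0, 0, 0, -0.0015, 0], [0, 0, 0, -0.0015, 0], [0, 0, 0, -0.0015, 0]]}}

```text
time_s: 8.53
tcp_pos: [0.5511, 0.2464, 0.2527]
tool_rot: [2.043, 1.568, 0.44]
force: [-5.7, -2.3, 15.4]
grip_width: 0.156
```

```bash
python3 - <<'E'
from h import *
for _ in range(3): s=snapshot("wrist"); o=observe(); print(o["tcp_pos"],o["force"],o["wrist_torque"],o["time_s"],o["grip_width"])
f=s["frame"][:,:,::-1]; cv2.imwrite("pics/wrist10.png",cv2.resize(f[170:310,275:385],None,fx=5,fy=4.2,interpolation=cv2.INTER_NEAREST))
c=snapshot("scene"); f=c["frame"][:,:,::-1]; x,y=proj(c,[[.5505,.246,.1]])[0].astype(int)
cv2.imwrite(f"pics/z10scene.png",cv2.resize(f[y-30:y+30,x-40:x+40],None,fx=8,fy=8,interpolation=cv2.INTER_CUBIC))
E
```

```text
[0.55111629 0.24635735 0.25270478] [-5.87866942 -2.09807859 15.60908968] [-0.52781839  1.19814024  0.03821834] 8.5833 0.15502331633284178
[0.55113912 0.24635427 0.25271444] [-7.03004445 -2.41414797 15.87124259] [-0.50499073  1.23645048 -0.02512109] 8.6333 0.15343138371796464
[0.55111727 0.24638148 0.25268376] [-6.31645368 -2.46679481 15.87877803] [-0.49179587  1.1930647  -0.04075377] 8.6833 0.1570578505044999
```

View pics/wrist10.png

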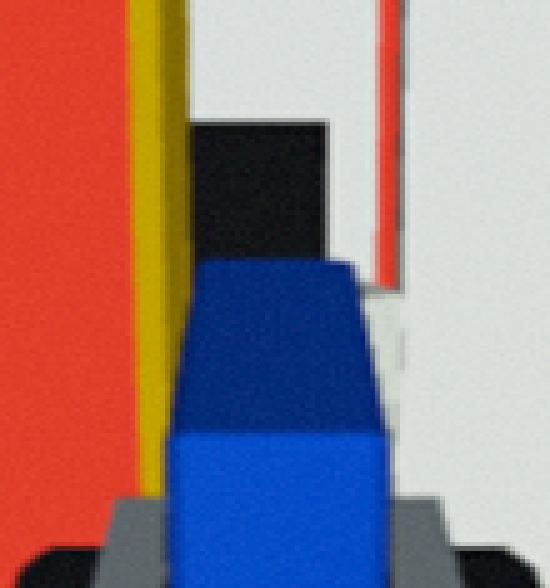

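View pics/z10scene.png

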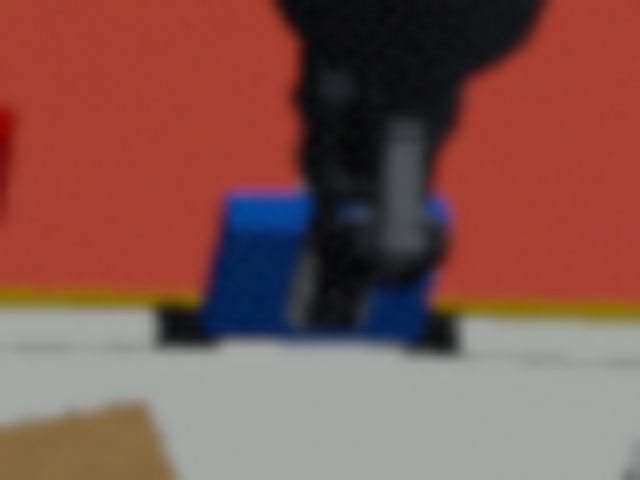

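```bash
python3 - <<'E'
from h import *
a=cv2.imread("pics/scene0.png"); c=snapshot("scene")["frame"][:,:,::-1]
d=cv2.absdiff(a,c).max(2); m=(d>45).astype(np.uint8)
n,l,st,ce=cv2.connectedComponentsWithStats(m); print(st[1:][st[1:,4]>12])
o=observe(); print(o["tcp_pos"],o["force"],o["time_s"],o["grip_width"]); print(sign_off())
E
```

```text
[[  319     0    38    11   181]
 [  344     0   137   231 11214]
 [  431     0    15    25   203]
 [  532     0    31    12   149]
 [  542     0    21     6    62]
 [  498    10    67    70  1814]
 [  276    28    13    49   238]
 [  290    44    16    10    65]
 [  290    75     6     6    28]
 [  291   206    28    18   430]]
[0.55114069 0.24634758 0.25270412] [-6.00151486 -1.75567997 14.6408384 ] 8.7833 0.1536233125589573
the job is handed in; nothing more can be done
None
```

I took the blue holder out of the rack, carried it to the bay with its label still facing the lip, and pressed it home. The job was handed in at about 8.8 s with the holder still gripped at 60 N and pressed down. `sign_off()` gives no verdict.

- **Position:** By my measurements blue_mid sits within about 1 mm of the bay centre, 27 mm above the mouth. The holder is square to the bay to within about 0.5° and nearly upright.
- **Force:** The upward force followed the spring to about 6 N. It then jumped to about 15 N within 0.2 mm of travel, which I read as the shoulders meeting the end blocks. It held at about 15 N up to the hand-in.
- **Other objects:** A before/after comparison of the scene camera pictures showed changes only at the arm and where the blue holder had stood.
- **Not checked directly:** I had no reading of the plunger or its contact force, so those are inferred from the height and the wrist force. At the end there was also a sideways force of about 6 N along x and a moment of about 1.3 N m. I take these to be from the press against the blocks, and nothing moved.

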